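Load a brass slug into the gauging chute and push it home against the escapement stop

TASK

Get the brass slug ready for gauging. Swing the escapement's red knob all the way down the chute so that the stop finger lies fully across the track, then set the brass slug down flat in the flared mouth at the top of the chute, then push it down the track, past the springy feeler of the dial gauge, until it rests firmly against the stop screw, and let go. The screw's setting is not known, so feel for it: press the slug home against it with about 5 N, never above 10 N or the escapement is forced, and leave the other slugs and everything else on the desk where they are.

Things in the scene. Friction and masses are not known exactly. Their poses are not given: they have to be found in the camera images.
- brass_slug: The brass slug to be gauged: yellow metal, solid cylinder, 40 mm in diameter and 28 mm high, about 0.3 kg, standing upright on the green mat (4 mm thick) in a row with two others like it in steel and black plastic, their centres about 80 mm apart. Its origin is the centre of its underside and its z axis points up through its top.
- station: Gauging station, fixed: dark base plate 320 x 230 x 30 mm carrying the chute, the escapement and a dial gauge. Origin under the middle of the base; x points along the chute, downhill; z up.
- track (a point): Frame of the sloped steel chute (12 degrees, 0.21 rad): x down the slope, y across it towards the escapement, z square to its floor. Origin on the floor and centre line, at the gauging place: a slug resting on the closed stop has its underside centre within 7 mm of it along x. Floor from x -178 mm (open top end) to +88. A slug does not slide down by itself; a push of 0.3 to 2 N moves it.
- mouth (a point): Loading place: on the chute floor and centre line in the flared mouth, at x -130 mm of track, same axes. The guide rails (10 mm high, 6 mm thick) are 44 mm apart inside from x -105 down, and flare from there to about 72 mm apart at the top end.
- feeler (a point): Middle of the dial gauge's sprung bar feeler (24 mm wide along the chute): x 0, y -17, z 16 mm of track. A slug meets it with its centre at about x -20 and must press it aside, which adds up to 1.5 to 3 N to the push; this is not yet the stop. The push eases again by about x -8. The gauge lies face up beside the chute: 58 mm across, centre y -94, top 29 mm above the floor.
- stop (a point): Stop finger of the escapement: upstream face, on the centre line when closed (then x +29, y 0 of track), level with the floor. The slug meets the 10 mm head of an adjusting screw, 15.5 mm above the floor, standing 2 to 16 mm out of this face. Its setting differs each time and is not measured: find it by feel. Rigid; it slips open at about 18 N, limit 10 N.
- knob_top (a point): Top centre of the escapement's red knob, an upright post 14 mm across, 34 mm tall, its foot 19.5 mm above the chute floor. It swings parallel to the floor, 75 mm about a pivot at x -4, y +44 mm of track: from about x -35, y +112 (released) to x +27, y +112 (hold), nearly straight down the slope. Moving it takes about 11 N; it stays where left.
- escapement (a joint): Angle of the escapement lever, rad; stiff friction pivot with end stops. 0 = hold: stop finger fully across the track, upper finger swung out, knob down the slope. 0.85 = released: stop finger out, upper finger across the track about 25 mm up the slope, so no slug gets past. Starts at 0.7 to 0.85.
- steel_slug: Another slug of the same size in grey steel on the mat, to be left alone. Its origin is the centre of its underside and its z axis points up through its top.
- black_slug: Another slug of the same size in black plastic on the mat, to be left alone. Its origin is the centre of its underside and its z axis points up through its top.
- caliper: Digital caliper lying on the desk at the right, 230 mm long (along its x), 12 mm high. Leave alone. Origin under its middle.
- mouse: Black computer mouse, 100 x 60 x 32 mm, at the right. Leave alone. Origin under its middle.
- tape_roll: Yellow roll of tape lying flat, 68 mm in diameter, 18 mm high, at the left. Leave alone. Origin under its middle.
- screwdriver: Screwdriver with a red handle, 180 mm long along its x, lying on the desk beyond the mat. Leave alone.
Not all that is in view belongs to the job. There is more than one size of the brass_slug; the job needs the largest.

How it is judged (in metres and radians):
On the way, in this order (a step that is already met when the one before it is completed fails the run):
1. the escapement is swung to hold: its lever within 0.06 rad of the closed end (value of joint escapement below 0.06 rad), for 0.2 s.
2. the brass slug stands flat on the track in the mouth of the chute, at least 60 mm above the stop position (value of joint escapement below 0.06 rad and x of brass_slug in the frame of track between -0.17 and -0.06 m and y of brass_slug in the frame of track between -0.016 and 0.016 m and z of brass_slug in the frame of track below 0.004 m and angle between the z axis of brass_slug and the z axis of track, either way round below 0.08 rad), for 0.2 s.
3. the slug is pressed against the stop with at least 2.5 N (value of joint escapement below 0.06 rad and contact force between brass_slug and escapement above 2.5 N and x of brass_slug in the frame of track between -0.009 and 0.009 m and y of brass_slug in the frame of track between -0.005 and 0.005 m and angle between the z axis of brass_slug and the z axis of track, either way round below 0.08 rad and z of brass_slug in the frame of track below 0.004 m), for 0.1 s.
At the end, for the whole second after the job is handed in: Escapement lever within 0.06 rad of hold; brass slug at rest, flat on the track (0.08 rad, 4 mm) and on its centre line (5 mm), at the gauging place where it was pressed on the stop (within 9 mm of the track point); every other slug and loose thing within 20 mm of where it began (value of joint escapement below 0.06 rad and x of brass_slug in the frame of track between -0.009 and 0.009 m and y of brass_slug in the frame of track between -0.005 and 0.005 m and angle between the z axis of brass_slug and the z axis of track, either way round below 0.08 rad and z of brass_slug in the frame of track below 0.004 m and linear speed of brass_slug below 0.01 m/s and distance of each of steel_slug, black_slug, caliper, mouse, tape_roll, screwdriver from where it was at the start of the episode below 0.02 m); the robot touches nothing.
It fails at once if the brass slug is pushed against the stop with more than 10 N (contact force between brass_slug and escapement above 10 N).
It fails at once if another slug is moved more than 20 mm (distance of any of steel_slug, black_slug from where it was at the start of the episode above 0.02 m).
It fails at once if the caliper, mouse, tape roll or screwdriver is moved more than 20 mm (distance of any of caliper, mouse, tape_roll, screwdriver from where it was at the start of the episode above 0.02 m).
It also fails if it takes over 69 s, if anything falls off the work surface, if the arm or the gripper's body presses on something with over 40 N, if the wrist force passes 120 N, or if a joint passes its speed limit or range.

ROBOT

A 7-joint arm with a two-finger parallel gripper is mounted at the origin on the work surface. World frame = base frame: x ahead of the robot, y to its left, z up, the work surface at z = 0. Lengths are in mm, angles in degrees, forces in N, time in s.
With the tool pointing down it reaches from about 425 to 1025 mm from the base axis. Payload 3.6 kg.
Tool frame: the origin (TCP) lies at the very end of the fingers, on their centre line; the grasp point (between the pads) lies 19 mm behind it; z points along the fingers, y is the line along which they close (so a half turn about z gives the same grasp; the last joint's range is limited). The gripper opens to 85 mm and grips with 20 to 120 N. Pads are 22 mm wide; open, the fingers measure 114 mm over their backs; the gripper's body (76 mm by 85 mm) begins 54 mm behind the grasp point. The pads swing forward as they close: fully open they stand 13 mm farther back than shut.
Start: joints at [71.935, 33.873, 2.773, 92.16, -1.908, 54.013, -1.931], TCP at [159.491, -707.243, 231.302] pointing down, gripper open.
Joint ranges: [-153.93, 153.93], [-27.13, 128.08], [-72.61, 78.16], [10.71, 143.7], [-87.88, 267.88], [4.46, 118.87], [-176.78, 176.78]. Speed limits (degrees/s): [147.25, 147.25, 180, 180, 180, 180, 180].

INTERFACE

Orientations are given as a 3x3 rotation matrix whose columns are the frame's x, y, z axes.
In Python, from plant import state, read_camera, close_job, look_for, place_of gives the robot as it stands.
- The arm moves only by the shell command python3 -m crank 'ROWS' [OPENING] [FORCE]. ROWS is JSON, a list that holds one entry, the list of rows, each a list of 6 numbers: the shift along the tool's x, y, z in cm, then the turn, a rotation vector about the tool's x, y, z in rad. A call has 1 to 20 rows; each row is the pose to reach, as a shift and turn from the pose commanded when the call began, along the tool's axes at that moment; what a row does not reach only later rows make up. A row lasts 1/10 s, in which the tool goes at most 50 mm and 8.59 degrees, less where a joint would pass 70% of its speed; a pose out of reach is approached as far as the arm can. A call with a gripper value outside its range is refused whole. OPENING is the finger opening in cm, from 0 to 8.54, set as the call begins (- or left out, the last holds). The fingers move at their own pace and stop on an object; FORCE is the grip in N (left out, the last holds). Time passes only in rows, so rows that repeat a pose let the fingers close. It gives the time, the measured TCP pose, the force, the opening and the grip force at its end, in the units of the state.
- state(): the state, without advancing time (a new reading comes with each control period).
- read_camera(name): name is "side" or "top" or "wrist"; returns a dict with "frame" (400x640x3 uint8, red, green, blue), "fov_y" (degrees; the focal length in pixels is half the picture's height over the tangent of half this angle, whatever the lens; pixels are square), "cx", "cy" (the principal point, pixels), "position" and "orientation" of the camera in the world. Camera axes: x right, y down, z forward; pixel columns grow to the right and rows downward; lengths in mm; the calibration is good to about 2 mm. A picture is of the moment at which its call begins. There is no depth.
- close_job(): hands the job in; it is judged then, once.
Trained networks look in a picture, given as the dict that the camera call returned (one of the last four; its "shot" number tells which), for a name from the list of things; names that differ only in an ending like _2 or _b are one class to them, and where a whole thing is asked for, a point or a joint stands for the part that bears it (a point fixed in the world has none). Each returns a list of dicts, best first, with "confidence" (0 to 1); they miss things now and then, are a little off and sometimes report something else, mostly with a low value. They report only what shows in the picture. A call takes as long as a camera call. They do not tell look-alikes from the thing itself.
- look_for(picture, label): "xy" ([column, row] in pixels, amid what is visible of it).
- place_of(picture, label): "xy" ([column, row] in pixels: a listed point, or the origin of a listed thing).
The state is a dict: "clock": time; "joint_pos": joint angles; "qd": joint speeds; "joint_efforts": joint torques, N m; "tool_pos": TCP position; "orientation": TCP orientation; "contact_force": force on the tool from outside, world axes, zero at the start; "torque": the same for the moment, N m; "width": finger opening in mm; "finger_force": force on a finger pad.
Only numpy, scipy, OpenCV 4.12 (cv2) and the standard library are available. Lean on these libraries where they do the work, as an engineer would, in place of code of your own. Each camera call takes 0.05 s, during which the arm holds its last target. There are 200 camera calls.

## Working session

There is one attempt and no reset: what is moved stays moved. The work goes in short steps, Python scripts to look and compute and a shell command to move; the robot and the scene stay as the last step left them, time stands still between calls to the robot, and variables do not carry over. Pictures are saved under pics/ and viewed, at most 10 in all, crops included, and the job is handed in when it is done.

```bash
ls; mkdir -p pics; cat > h.py <<'E'
import numpy as np, cv2, json
from plant import state, read_camera, close_job, look_for, place_of
def ray(c,xy):
    f=c["frame"].shape[0]/2/np.tan(np.radians(c["fov_y"])/2)
    d=np.array([(xy[0]-c["cx"])/f,(xy[1]-c["cy"])/f,1.]);d=np.array(c["orientation"])@d
    return np.array(c["position"],float),d/np.linalg.norm(d)
def proj(c,p):
    f=c["frame"].shape[0]/2/np.tan(np.radians(c["fov_y"])/2)
    q=np.array(c["orientation"]).T@(np.array(p)-np.array(c["position"]))
    return np.array([c["cx"]+f*q[0]/q[2],c["cy"]+f*q[1]/q[2]])
def tri(rs):
    A=sum(np.eye(3)-np.outer(d,d) for o,d in rs);b=sum((np.eye(3)-np.outer(d,d))@o for o,d in rs)
    p=np.linalg.solve(A,b);return p,[round(float(np.linalg.norm(np.cross(p-o,d))),1) for o,d in rs]
def onz(r,z): return r[0]+r[1]*(z-r[0][2])/r[1][2]
def save(c,n,box=None,k=1):
    im=c["frame"][:,:,::-1]
    if box: im=im[box[1]:box[3],box[0]:box[2]]
    cv2.imwrite("pics/"+n,cv2.resize(im,None,fx=k,fy=k,interpolation=cv2.INTER_CUBIC))
E
python3 - <<'E'
from h import *
np.set_printoptions(precision=1,suppress=True)
C={n:read_camera(n) for n in("side","top","wrist")}
for n in C: save(C[n],n+"0.png"); print(n,np.array(C[n]["position"]),C[n]["fov_y"])
for n in("side","top"):
  for l in["brass_slug","steel_slug","black_slug","station","track","mouth","feeler","stop","knob_top","tape_roll"]:
    print(n,l,[(np.round(d["xy"],1).tolist(),round(d["confidence"],2)) for d in place_of(C[n],l)[:4]])
s=state();print(s)
E
```

```text
pics
side [444.5 727.3 989.8] 50.47123276675835
top [ 281.6   -9.4 1441.3] 48.945870591093815
wrist [ 241.3 -689.1  373.5] 59.170772514765304
side brass_slug [([326.7, 308.1], 0.72), ([324.6, 355.6], 0.62), ([351.8, 277.1], 0.51), ([383.8, 121.7], 0.42)]
side steel_slug [([301.8, 307.3], 0.74)]
side black_slug [([362.2, 313.5], 0.48)]
side station [([350.9, 206.8], 0.64), ([330.7, 124.4], 0.58)]
side track [([354.8, 181.9], 0.7)]
side mouth [([344.0, 208.9], 0.94)]
side feeler [([363.3, 179.0], 0.62)]
side stop [([347.2, 171.1], 0.72)]
side knob_top [([317.5, 164.6], 0.59), ([361.8, 177.4], 0.21)]
side tape_roll [([332.5, 396.7], 0.7), ([364.7, 314.7], 0.53)]
top brass_slug [([230.1, 222.8], 0.72), ([261.5, 236.5], 0.53), ([233.4, 251.6], 0.49), ([198.2, 226.4], 0.4)]
top steel_slug [([229.5, 202.3], 0.49)]
top black_slug [([231.2, 251.9], 0.51)]
top station [([329.9, 228.5], 0.94)]
top track [([347.4, 223.3], 0.82)]
top mouth [([304.0, 222.8], 0.86)]
top feeler [([344.9, 231.7], 0.83), ([346.0, 223.8], 0.26)]
top stop [([357.7, 220.9], 0.9)]
top knob_top [([341.9, 188.6], 0.73), ([227.6, 159.4], 0.67)]
top tape_roll [([171.7, 240.8], 0.49)]
{'clock': 1.15, 'joint_pos': array([71.9, 33.9,  2.8, 92.2, -1.9, 54. , -1.9]), 'qd': array([0. , 0.2, 0.1, 0. , 0.1, 0. , 0. ]), 'joint_efforts': array([ -0. , -54.9,   1.5, -19.9,   0. ,   0. ,  -0. ]), 'tool_pos': array([ 159.5, -707.2,  231.3]), 'orientation': array([[ 1. ,  0.2, -0. ],
       [ 0.2, -1. , -0. ],
       [-0. ,  0. , -1. ]]), 'contact_force': array([ 0.3, -0. ,  0.6]), 'torque': array([-0. ,  0.1,  0. ]), 'finger_force': 0.0, 'width': 85.22636554769234}
```

View pics/top0.png

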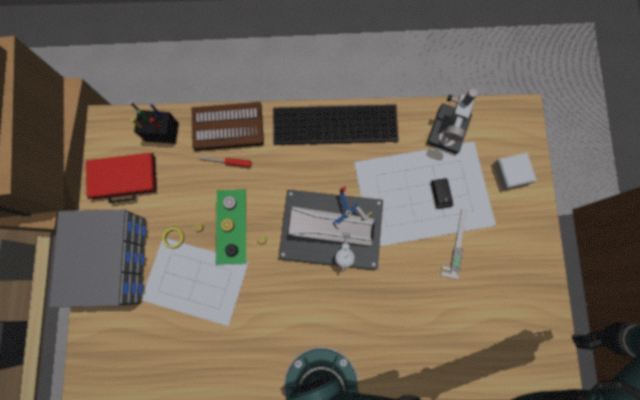

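View pics/side0.png

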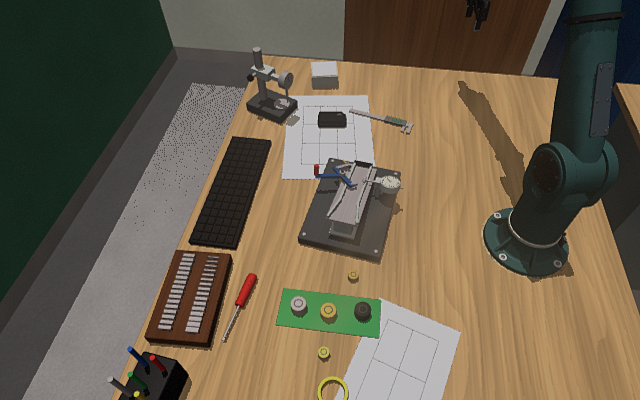

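```bash
python3 - <<'E'
from h import *
np.set_printoptions(precision=1,suppress=True)
S=read_camera("side");T=read_camera("top");print(np.array(T["orientation"]),np.array(S["orientation"]))
P=dict(track=([354.8,181.9],[347.4,223.3]),mouth=([344,208.9],[304,222.8]),feeler=([363.3,179],[344.9,231.7]),stop=([347.2,171.1],[357.7,220.9]),knob=([317.5,164.6],[341.9,188.6]),station=([350.9,206.8],[329.9,228.5]),b1=([326.7,308.1],[230.1,222.8]),b2=([324.6,355.6],[198.2,226.4]),b3=([351.8,277.1],[261.5,236.5]))
for k,(a,b) in P.items(): print(k,*tri([ray(S,a),ray(T,b)]))
for xy in([230.1,222.8],[261.5,236.5],[233.4,251.6],[198.2,226.4],[229.5,202.3]): print(xy,onz(ray(T,xy),4))
E
```

```text
[[-0.  -1.   0.2]
 [-1.   0.   0. ]
 [-0.  -0.2 -1. ]] [[-1.  -0.1  0.1]
 [-0.2  0.8 -0.6]
 [-0.  -0.6 -0.8]]
track [488.7 -96.   62.6] [4.8, 4.8]
mouth [496.7  39.  100.6] [4.0, 4.0]
feeler [461.7 -86.   89.1] [1.7, 1.7]
stop [ 505.3 -130.    65.5] [5.3, 5.3]
knob [590.  -79.3 135. ] [0.2, 0.2]
station [486.5 -42.   10.8] [0.8, 0.8]
b1 [511.3 284.8  17.8] [0.5, 0.5]
b2 [502.2 393.9   2. ] [2.7, 2.7]
b3 [462.6 183.7   5.4] [3.1, 3.1]
[230.1, 222.8] [514.  287.6   4. ]
[261.5, 236.5] [465.8 183.5   4. ]
[233.4, 251.6] [418.5 275.2   4. ]
[198.2, 226.4] [504.6 393.    4. ]
[229.5, 202.3] [583.3 290.8   4. ]
```

```bash
cat >> h.py <<'E'
from scipy.spatial.transform import Rotation as Ro
np.set_printoptions(precision=2,suppress=True)
def go(p,R=None):
    s=state();R0=np.array(s["orientation"]);d=R0.T@(np.array(p)-s["tool_pos"])/10
    r=Ro.from_matrix(R0.T@(R0 if R is None else R)).as_rotvec()
    print("shift cm",d,"turn",r,"rows>=",max(np.linalg.norm(d)/5,np.degrees(np.linalg.norm(r))/8.59))
    return d,r
E
python3 - <<'E'
from h import *
s=state();c=read_camera("wrist");print(np.array(s["orientation"])); print(np.array(s["orientation"]).T@np.array(c["orientation"]), np.array(s["orientation"]).T@(np.array(c["position"])-s["tool_pos"]))
go([500,-480,330]);go([400,-60,330])
E
```

```text
[[ 0.98  0.22 -0.  ]
 [ 0.22 -0.98 -0.  ]
 [-0.    0.   -1.  ]]
[[ 0.   -0.95 -0.33]
 [ 1.    0.    0.  ]
 [-0.   -0.33  0.95]] [  83.8     0.74 -143.23]
shift cm [ 38.21 -14.67  -9.87] turn [0. 0. 0.] rows>= 8.421528363354557
shift cm [ 37.7  -57.84  -9.87] turn [0. 0. 0.] rows>= 13.949435411813642
```

```bash
python3 -m crank '[[[4.5,-1.7,-1.2,0,0,0],[9,-3.5,-2.4,0,0,0],[13.5,-5.2,-3.6,0,0,0],[18,-7,-5,0,0,0],[22.5,-8.7,-6,0,0,0],[27,-10.5,-7,0,0,0],[31.5,-12.2,-8,0,0,0],[36,-14,-9.5,0,0,0],[38.2,-18,-9.9,0,0,0],[39.5,-22.5,-9.9,0,0,0],[41,-27,-9.9,0,0,0],[42.5,-31.5,-9.9,0,0,0],[44,-36,-9.9,0,0,0],[45.5,-40.5,-9.9,0,0,0],[47,-45,-9.9,0,0,0],[48.5,-49.5,-9.9,0,0,0],[49,-54,-9.9,0,0,0],[49,-55,-9.9,0,0,0],[49,-55,-9.9,0,0,0]]]' 0
python3 - <<'E'
from h import *
import pickle
c=read_camera("wrist");save(c,"w1.png");o={}
for l in["track","mouth","feeler","stop","knob_top"]:
  o[l]=place_of(c,l)[:2]; print(l,[(np.round(d["xy"],1).tolist(),round(d["confidence"],2)) for d in o[l]])
pickle.dump((c,o),open("v1.pkl","wb"));print(state()["tool_pos"])
E
```

```text
clock: 3.2
tool_pos: [516.2, -60.7, 330.5]
orientation: [[0.974, 0.225, 0.0], [0.225, -0.974, 0.0], [0.0, -0.0, -1.0]]
contact_force: [0.5, 0.0, 1.1]
width: 0.1
finger_force: 0.0
track [([340.3, 193.2], 0.57)]
mouth [([231.6, 161.5], 0.77)]
feeler [([341.4, 212.1], 0.62)]
stop [([387.8, 177.0], 0.62)]
knob_top [([373.2, 97.1], 0.82), ([233.7, 160.1], 0.59)]
[516.54 -65.   330.22]
```

View pics/w1.png

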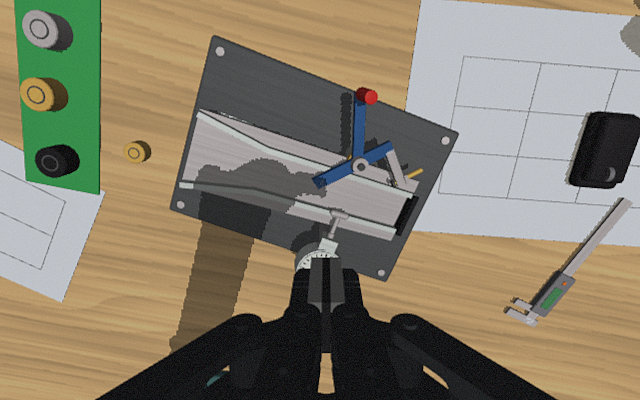

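```bash
python3 -m crank '[[[0,-4,0,0,0,0],[0,-8,0,0,0,0],[0,-12,0,0,0,0],[0,-15,0,0,0,0],[0,-15,0,0,0,0],[0,-15,0,0,0,0],[0,-15,0,0,0,0]]]'
python3 - <<'E'
from h import *
import pickle
c1,o1=pickle.load(open("v1.pkl","rb"))
c=read_camera("wrist");save(c,"w2.png");o={}
for l in["track","mouth","feeler","stop","knob_top"]:
  o[l]=place_of(c,l)[:2]; print(l,[(np.round(d["xy"],1).tolist(),round(d["confidence"],2)) for d in o[l]])
  if o[l]: print("  ",*tri([ray(c1,o1[l][0]["xy"]),ray(c,o[l][0]["xy"])]))
for l in["brass_slug"]: 
  o[l]=place_of(c,l)[:4];print(l,[(np.round(d["xy"],1).tolist(),round(d["confidence"],2),onz(ray(c,d["xy"]),4)) for d in o[l]])
pickle.dump((c,o),open("v2.pkl","wb"));print(state()["tool_pos"])
E
```

```text
clock: 4.2
tool_pos: [484.0, 81.4, 330.2]
orientation: [[0.976, 0.217, -0.0], [0.217, -0.976, -0.001], [-0.0, 0.001, -1.0]]
contact_force: [-0.5, -0.3, 0.5]
width: -0.3
finger_force: 0.0
track [([464.6, 194.5], 0.81)]
   [480.31 -87.49  79.64] [1.1, 1.1]
mouth [([367.1, 160.1], 0.79), ([165.5, 93.8], 0.7)]
   [497.1   37.65 101.59] [0.9, 0.9]
feeler [([465.5, 210.8], 0.79)]
   [461.17 -93.33  85.18] [0.4, 0.4]
stop [([509.8, 174.7], 0.62)]
   [ 510.51 -139.15   65.25] [0.8, 0.8]
knob_top [([523.9, 95.2], 0.7)]
   [595.03 -90.34 119.51] [0.4, 0.4]
brass_slug [([247.8, 150.6], 0.78, array([457.8 , 181.24,   4.  ])), ([93.1, 81.2], 0.67, array([502.58, 384.15,   4.  ]))]
[483.61  82.84 330.27]
```

View pics/w2.png

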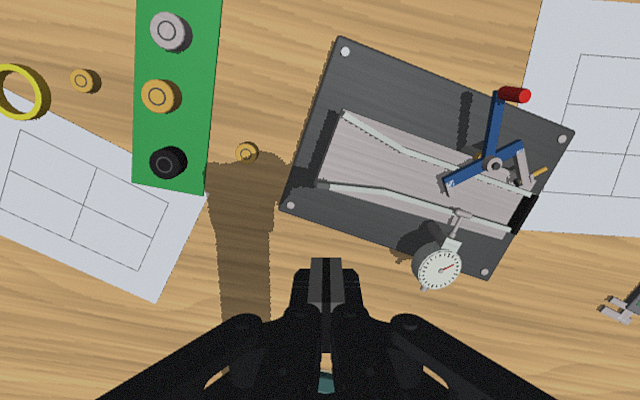

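```bash
cat > fit.py <<'E'
from h import *
import pickle
from scipy.optimize import least_squares
c1,o1=pickle.load(open("v1.pkl","rb"));c2,o2=pickle.load(open("v2.pkl","rb"))
L=dict(track=[0,0,0],mouth=[-130,0,0],feeler=[0,-17,16])
K=[[-160,115,30],[160,115,30],[160,-115,30],[-160,-115,30]]
px={1:[(214,36),(458,132),(386,281),(171,209)],2:[(338,36),(575,131),(488,280),(280,209)]}
a=np.radians(12);Sl=np.array([[np.cos(a),0,np.sin(a)],[0,1,0],[-np.sin(a),0,np.cos(a)]])
def frames(v):
    R=Ro.from_euler('z',v[0]).as_matrix();Rt=R@Sl
    return R,np.array([v[1],v[2],0]),Rt,np.array(v[3:6])
def res(v):
    R,o,Rt,t=frames(v);e=[]
    for c,n in((c1,1),(c2,2)):
        for k,q in zip(K,px[n]): e+=list((proj(c,o+R@k)-q)/2)
    for c,ob in((c1,o1),(c2,o2)):
        for l in L: e+=list((proj(c,t+Rt@L[l])-ob[l][0]["xy"])/3)
        ang=np.radians(65.5)+v[6]; k=np.array([-4+75*np.cos(ang),44+75*np.sin(ang),53.5])
        e+=list((proj(c,t+Rt@k)-ob["knob_top"][0]["xy"])/2)
    return np.array(e)
s=least_squares(res,[-1.5,486,-50,480,-90,75,.8],loss='soft_l1',x_scale=[.1,10,10,10,10,10,.1]);v=s.x
if __name__=="__main__":
    print(np.degrees(v[0]),v[1:]);print(res(v).reshape(-1,2))
    R,o,Rt,t=frames(v);print("track in station",R.T@(t-o))
    im=c2["frame"][:,:,::-1].copy();im=cv2.resize(im,None,fx=2.2,fy=2.2,interpolation=cv2.INTER_CUBIC)
    def ln(pts,col):
        q=np.array([proj(c2,p)*2.2+1 for p in pts]).astype(int);cv2.polylines(im,[q],False,col,1)
    for sgn in(1,-1): ln([t+Rt@[x,sgn*y,10] for x,y in((-178,36),(-105,22),(88,22))],(0,0,255))
    ln([o+R@k for k in K+K[:1]],(0,255,0));ln([t,t+Rt@[-130,0,0]],(255,0,0))
    cv2.imwrite("pics/ov.png",im[50:640,270*2:1340])
    np.savez("tr.npz",R=Rt,t=t)
    save(c2,"crop.png",(60,50,290,190),3)
E
python3 fit.py
```

```text
-97.45456002448685 [484.55 -47.52 478.76 -90.06  69.89   0.77]
[[-1.22 -1.28]
 [ 1.73  0.27]
 [ 0.53  1.06]
 [-1.28  0.68]
 [-0.11 -1.11]
 [ 1.64 -0.06]
 [ 0.4   1.14]
 [-1.37  1.09]
 [ 0.48  0.05]
 [ 0.77  0.08]
 [-0.58 -0.29]
 [-0.86 -0.18]
 [-0.48 -0.58]
 [ 0.18  0.61]
 [-0.52 -0.05]
 [ 1.02  0.24]]
track in station [42.93 -0.22 69.89]
```

View pics/ov.png

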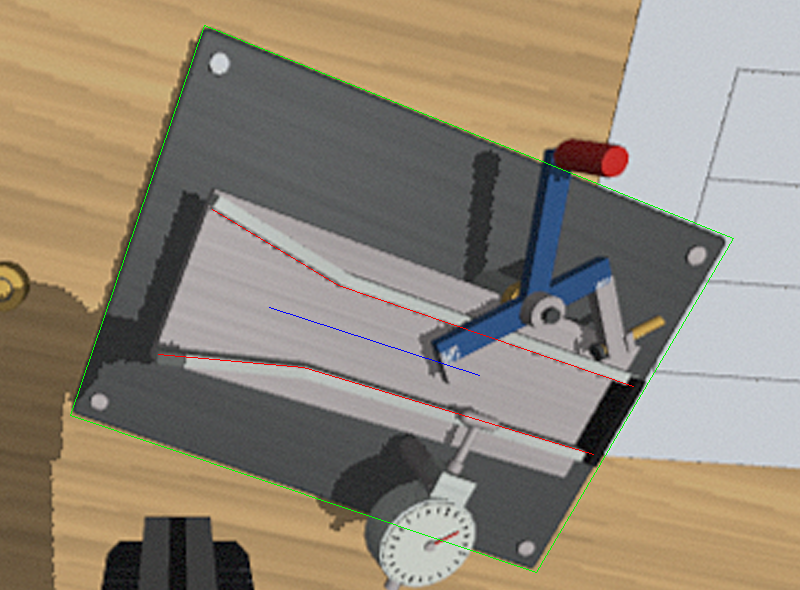

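View pics/crop.png

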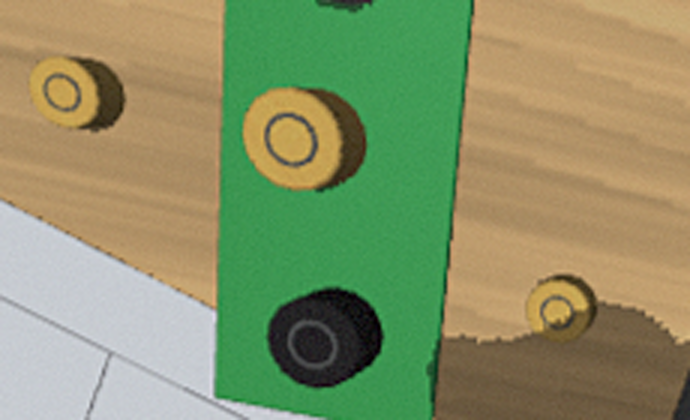

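```bash
cat >> h.py <<'E'
try:
    _=np.load("tr.npz");Rt,tt=_["R"],_["t"]; RT=np.c_[Rt[:,1],Rt[:,0],-Rt[:,2]]
except Exception: pass
def gt(x,y,z): return go(tt+Rt@np.array([x,y,z],float),RT)
def where():
    s=state();print("track xyz",Rt.T@(s["tool_pos"]-tt),"F track",Rt.T@s["contact_force"],"w",s["width"],"t",s["clock"]);return s
E
python3 - <<'E'
from h import *
import pickle
c1,_=pickle.load(open("v1.pkl","rb"));c2,_=pickle.load(open("v2.pkl","rb"))
print(onz(ray(c2,(157.3,96.3)),32),onz(ray(c1,(38,94.5)),32))
gt(-68,115,110);gt(-68,115,28);where()
E
```

```text
[505.62 291.92  32.  ] [505.94 290.1   32.  ]
shift cm [ 8.04 16.62 13.87] turn [0.21 0.04 0.35] rows>= 4.617487035400211
shift cm [ 8.63 15.01 21.89] turn [0.21 0.04 0.35] rows>= 5.581730195800775
track xyz [-222.44  -17.62  218.92] F track [-1.03 -0.67 -0.14] w 0.2355593613480624 t 4.55
```

```bash
python3 -m crank '[[[2,4,3.5,0.05,0.01,0.09],[4,8,7,0.1,0.02,0.17],[6,12.5,10,0.15,0.03,0.26],[8.04,16.6,13.9,0.21,0.04,0.35],[8.3,15.9,17.5,0.21,0.04,0.35],[8.5,15.3,20,0.21,0.04,0.35],[8.63,15,21.9,0.21,0.04,0.35],[8.63,15,21.9,0.21,0.04,0.35],[8.63,15,21.9,0.21,0.04,0.35],[8.63,15,21.9,0.21,0.04,0.35]]]' 0
python3 - <<'E'
from h import *
s=where();gt(-68,115,28)
E
```

```text
clock: 5.55
tool_pos: [601.8, -44.2, 112.8]
orientation: [[0.992, -0.125, 0.033], [-0.13, -0.969, 0.208], [0.005, -0.211, -0.977]]
contact_force: [0.8, 0.1, 0.8]
width: -0.2
finger_force: 0.0
track xyz [-69.03 116.06  29.2 ] F track [-0.37  0.76  0.78] w -0.15268974034539873 t 5.55
shift cm [-0.11  0.1   0.12] turn [-0.   -0.01  0.  ] rows>= 0.041771659749858525
```

```bash
python3 -m crank '[[[0,0.7,0,0,0,0],[0,1.4,0,0,0,0],[0,2,0,0,0,0],[0,2.6,0,0,0,0],[0,3.2,0,0,0,0],[0,3.8,0,0,0,0],[0,4.4,0,0,0,0],[0,5,0,0,0,0],[0,5.6,0,0,0,0],[0,6.2,0,0,0,0],[0,6.6,0,0,0,0],[0,6.8,0,0,0,0],[0,6.8,0,0,0,0],[0,6.8,0,0,0,0]]]'
python3 -c "
from h import *
where();print(state()['contact_force'])"
```

```text
clock: 6.95
tool_pos: [598.2, -105.4, 99.7]
orientation: [[0.992, -0.122, 0.04], [-0.128, -0.969, 0.213], [0.013, -0.216, -0.976]]
contact_force: [6.5, 9.3, 2.7]
width: 0.1
finger_force: 4.8
track xyz [ -6.5  120.43  29.06] F track [-10.38   5.22   0.58] w 0.06174269116907414 t 6.95
[6.48 9.27 2.73]
```

```bash
python3 -m crank '[[[-0.1,0.3,0,0,0,0],[-0.2,0.6,0,0,0,0],[-0.3,0.9,0,0,0,0],[-0.4,1.2,0,0,0,0],[-0.4,1.4,0,0,0,0],[-0.4,1.4,0,0,0,0],[-0.4,1.4,0,0,0,0]]]'
python3 -c "
from h import *
where();c=read_camera('wrist');print(place_of(c,'knob_top')[:2],place_of(c,'stop')[:2]);save(c,'w3.png')"
```

```text
clock: 7.65
tool_pos: [592.3, -118.2, 96.8]
orientation: [[0.992, -0.122, 0.04], [-0.127, -0.969, 0.213], [0.012, -0.217, -0.976]]
contact_force: [6.7, 9.1, 4.5]
width: 0.1
finger_force: 5.1
track xyz [  7.24 116.23  29.06] F track [-10.57   5.45   2.33] w 0.1238097097452057 t 7.65
[{'xy': [377.1, 312.0], 'confidence': 0.63}] []
```

```bash
python3 -m crank '[[[0,0.3,0,0,0,0],[0,0.6,0,0,0,0],[0,0.8,0,0,0,0],[0,0.8,0,0,0,0],[0,0.8,0,0,0,0]]]'
python3 -c "
from h import *
where()"
```

```text
clock: 8.3
tool_pos: [592.2, -118.5, 96.6]
orientation: [[0.992, -0.117, 0.038], [-0.123, -0.967, 0.222], [0.011, -0.225, -0.974]]
contact_force: [5.6, 18.6, 9.6]
width: 0.0
finger_force: 10.7
track xyz [  7.67 116.15  28.97] F track [-20.8    3.13   5.43] w 0.01727812163731451 t 8.3
```

```bash
cat >> h.py <<'E'
a_=np.radians(12);yv=np.array([Rt[0,0],Rt[1,0],0]);yv/=np.linalg.norm(yv);RV=np.c_[np.cross(yv,[0,0,-1]),yv,[0,0,-1.]]
E
python3 -c "
from h import *
gt(-12,116,29);gt(-20,116,150);go([505.8,291,130],RV);print(RV)"
```

```text
shift cm [ 0.   -1.97  0.03] turn [-0.02 -0.01  0.01] rows>= 0.3933155994859279
shift cm [  0.12  -2.97 -12.05] turn [-0.02 -0.01  0.01] rows>= 2.482981098418276
shift cm [-13.56 -39.36   5.5 ] turn [-0.23 -0.01  0.01] rows>= 8.397440799518494
[[ 0.99 -0.13  0.  ]
 [-0.13 -0.99  0.  ]
 [ 0.    0.   -1.  ]]
```

```bash
python3 -m crank '[[[0,-2.5,0,0,0,0],[0,-3,-4.5,0,0,0],[0,-3.5,-9,0,0,0],[-0.5,-5,-12.5,0,0,0],[-2,-9,-12,-0.04,0,0],[-4,-13.5,-11,-0.08,0,0],[-6,-18,-9,-0.12,0,0],[-8,-22.5,-7,-0.16,0,0],[-10,-27,-5,-0.2,-0.01,0.01],[-12,-31.5,-2.5,-0.23,-0.01,0.01],[-13,-36,0,-0.23,-0.01,0.01],[-13.5,-41.2,1.6,-0.23,-0.01,0.01],[-13.5,-41.2,1.6,-0.23,-0.01,0.01],[-13.5,-41.2,1.6,-0.23,-0.01,0.01],[-13.5,-41.2,1.6,-0.23,-0.01,0.01]]]' 7.5
python3 -c "
from h import *
s=where();c=read_camera('wrist');print([(d['xy'],d['confidence'],onz(ray(c,d['xy']),4)) for d in place_of(c,'brass_slug')[:3]]);print(s['tool_pos']);save(c,'w4.png');go([505.8,291,10],RV);t=read_camera('top');print(place_of(t,'stop')[:1],place_of(t,'knob_top')[:2],proj(t,tt+Rt@[27,112,53.5]),proj(t,tt+Rt@[29,0,0]))"
```

```text
clock: 9.8
tool_pos: [503.9, 288.7, 163.2]
orientation: [[0.99, -0.138, -0.011], [-0.138, -0.99, -0.017], [-0.008, 0.019, -1.0]]
contact_force: [-0.6, -1.0, -0.3]
width: 74.9
finger_force: 0.0
track xyz [-389.93  -24.16   12.48] F track [ 1.08 -0.45 -0.05] w 74.8671719035827 t 9.8
[([210.9, 195.5], 0.94, array([503.91, 388.59,   4.  ])), ([316.6, 178.5], 0.59, array([506.04, 292.59,   4.  ])), ([441.7, 213.1], 0.58, array([456.85, 183.01,   4.  ]))]
[503.95 288.69 163.17]
shift cm [ 0.21 -0.72 15.32] turn [ 0.02  0.01 -0.01] rows>= 3.0682310044973713
[{'xy': [354.2, 228.8], 'confidence': 0.69}] [{'xy': [347.4, 224.4], 'confidence': 0.62}, {'xy': [362.1, 191.3], 'confidence': 0.54}] [361.89 191.  ] [354.45 228.84]
```

View pics/w4.png

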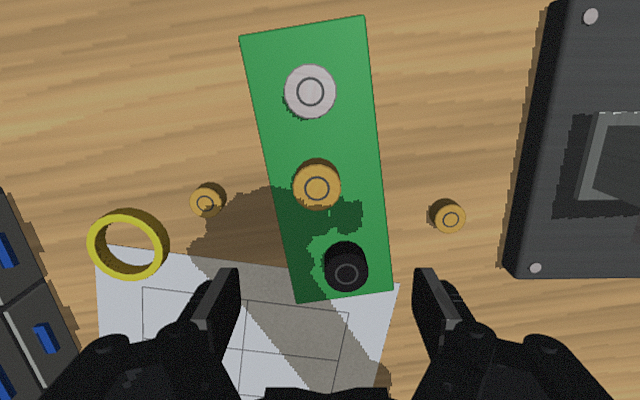

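```bash
python3 -m crank '[[[0.1,-0.4,4,0.01,0.01,0],[0.2,-0.8,8,0.02,0.01,-0.01],[0.2,-0.8,12,0.02,0.01,-0.01],[0.2,-0.8,14.5,0.02,0.01,-0.01],[0.2,-0.8,15.3,0.02,0.01,-0.01],[0.2,-0.8,15.3,0.02,0.01,-0.01],[0.2,-0.8,15.3,0.02,0.01,-0.01]]]'
python3 -c "
from h import *
s=where();print(s['tool_pos']);go([506,291.8,10],RV)"
```

```text
clock: 10.75
tool_pos: [506.4, 294.9, 11.3]
orientation: [[0.992, -0.129, 0.004], [-0.129, -0.992, 0.003], [0.003, -0.004, -1.0]]
contact_force: [0.8, -0.7, -0.4]
width: 75.3
finger_force: 0.0
track xyz [-364.67  -22.58 -137.43] F track [ 0.69  0.89 -0.23] w 75.32574954820447 t 10.75
[506.35 294.89  11.28]
shift cm [0.   0.31 0.13] turn [-0. -0.  0.] rows>= 0.06723712003314977
```

```bash
python3 -m crank '[[[0,0.3,0.1,0,0,0],[0,0.3,0.1,0,0,0],[0,0.3,0.1,0,0,0],[0,0.3,0.1,0,0,0],[0,0.3,0.1,0,0,0],[0,0.3,0.1,0,0,0],[0,0.3,0.1,0,0,0],[0,0.3,0.1,0,0,0]]]' 0 40
python3 -c "
from h import *
s=where();print(s['tool_pos'],s['finger_force'])
gt(-130,0,60)"
```

```text
clock: 11.55
tool_pos: [505.8, 292.1, 10.6]
orientation: [[0.992, -0.129, 0.004], [-0.129, -0.992, 0.003], [0.003, -0.004, -1.0]]
contact_force: [-0.8, -1.1, 5.0]
width: 38.6
finger_force: 39.7
track xyz [-361.69  -22.78 -137.54] F track [ 0.13 -0.68  5.15] w 38.56566011267562 t 11.55
[505.78 292.05  10.55] 39.668564200401306
shift cm [  2.29  26.72 -14.6 ] turn [ 0.21 -0.    0.  ] rows>= 6.106484636743854
```

```bash
python3 -m crank '[[[0,0,-3,0,0,0],[0,0,-7,0,0,0],[0,0,-11.5,0,0,0],[0.3,2,-15.5,0.02,0,0],[0.6,6,-17,0.06,0,0],[1,10.5,-17,0.1,0,0],[1.4,15,-17,0.14,0,0],[1.8,19,-16.5,0.17,0,0],[2.1,23,-15.5,0.2,0,0],[2.29,26.7,-14.6,0.21,0,0],[2.29,26.7,-14.6,0.21,0,0],[2.29,26.7,-14.6,0.21,0,0],[2.29,26.7,-14.6,0.21,0,0]]]'
python3 -c "
from h import *
s=where();print(s['finger_force'])
gt(-130,0,10)
c=read_camera('wrist');save(c,'w5.png');print([(d['xy'],proj(c,tt+Rt@[-130,0,0])) for d in place_of(c,'mouth')[:1]])"
```

```text
clock: 12.85
tool_pos: [493.0, 24.7, 154.8]
orientation: [[0.992, -0.123, 0.029], [-0.127, -0.97, 0.21], [0.002, -0.212, -0.977]]
contact_force: [0.2, 1.7, -1.9]
width: 38.7
finger_force: 41.8
track xyz [-130.79   -0.72   58.97] F track [-1.23 -0.01 -2.25] w 38.65429470090491 t 12.85
41.797417402267456
shift cm [0.07 0.1  4.9 ] turn [-0. -0.  0.] rows>= 0.9796706911292453
[([582.6, 227.6], array([326.08, 223.82]))]
```

View pics/w5.png

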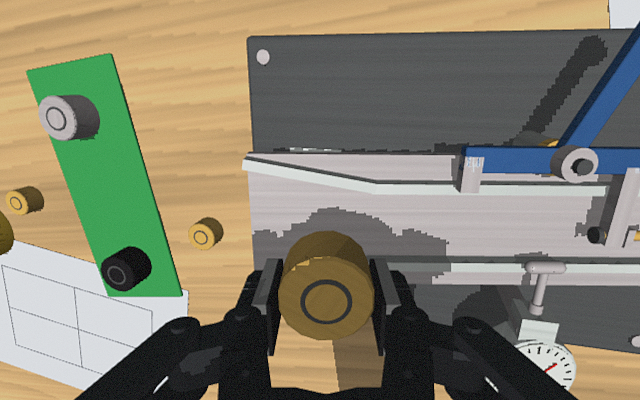

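```bash
python3 -m crank '[[[0.05,0.1,1.5,0,0,0],[0.05,0.1,3,0,0,0],[0.05,0.1,4,0,0,0],[0.05,0.1,4.6,0,0,0],[0.05,0.1,4.8,0,0,0],[0.05,0.1,4.9,0,0,0],[0.05,0.1,4.9,0,0,0],[0.05,0.1,4.9,0,0,0]]]'
python3 -c "
from h import *
where()"
```

```text
clock: 13.75
tool_pos: [495.3, 32.7, 106.7]
orientation: [[0.992, -0.125, 0.03], [-0.129, -0.969, 0.209], [0.003, -0.211, -0.977]]
contact_force: [0.6, -0.2, -3.1]
width: 38.4
finger_force: 41.8
track xyz [-128.84    0.44   10.28] F track [ 0.78  0.66 -2.97] w 38.40232516426222 t 13.75
```

```bash
python3 -m crank '[[[0,0,0.1,0,0,0],[0,0,0.2,0,0,0],[0,0,0.3,0,0,0],[0,0,0.4,0,0,0],[0,0,0.4,0,0,0]]]'
python3 -c "
from h import *
where()"
```

```text
clock: 14.25
tool_pos: [494.9, 33.7, 102.3]
orientation: [[0.992, -0.125, 0.028], [-0.128, -0.969, 0.209], [0.001, -0.211, -0.977]]
contact_force: [0.2, 0.4, -3.0]
width: 38.7
finger_force: 41.8
track xyz [-128.85   -0.04    5.72] F track [ 0.24  0.11 -2.99] w 38.723425688345095 t 14.25
```

Not down yet; keep going in small steps.

```bash
python3 -m crank '[[[0,0,0.1,0,0,0],[0,0,0.2,0,0,0],[0,0,0.3,0,0,0],[0,0,0.3,0,0,0]]]'
python3 -c "
from h import *
where()"
```

```text
clock: 14.65
tool_pos: [495.1, 34.0, 101.2]
orientation: [[0.992, -0.125, 0.029], [-0.128, -0.969, 0.209], [0.002, -0.211, -0.978]]
contact_force: [-4.8, -3.9, 16.6]
width: 38.7
finger_force: 44.0
track xyz [-128.87    0.09    4.63] F track [ 0.97 -4.21 17.2 ] w 38.65736369158636 t 14.65
```

```bash
python3 -m crank '[[[0,0,-0.2,0,0,0],[0,0,-0.2,0,0,0],[0,0,-0.2,0,0,0],[0,0,-0.2,0,0,0],[0,0,-0.2,0,0,0]]]' 6 
python3 -c "
from h import *
where();s=read_camera('side');print([ (d['xy'],d['confidence']) for d in place_of(s,'brass_slug')[:4]],proj(s,tt+Rt@[-130,0,0]));gt(-129,0,70);gt(-175,0,70);gt(-175,0,14)"
```

```text
clock: 15.15
tool_pos: [495.0, 34.0, 101.3]
orientation: [[0.992, -0.125, 0.028], [-0.128, -0.969, 0.209], [0.001, -0.211, -0.977]]
contact_force: [0.2, 0.2, -0.1]
width: 60.4
finger_force: 0.0
track xyz [-128.91    0.02    4.67] F track [-0.24  0.13 -0.13] w 60.40229370810179 t 15.15
[([322.7, 356.0], 0.6), ([353.0, 278.3], 0.57), ([346.2, 209.1], 0.41)] [346.07 209.38]
shift cm [ 0.01 -0.03 -6.53] turn [-0. -0.  0.] rows>= 1.3062111947217185
shift cm [ 0.02 -4.63 -6.52] turn [-0. -0.  0.] rows>= 1.5991635073013921
shift cm [ 0.01 -4.62 -0.92] turn [-0. -0.  0.] rows>= 0.941178294740217
```

```bash
python3 -m crank '[[[0,0,-3,0,0,0],[0,0,-6.5,0,0,0],[0,-2,-6.5,0,0,0],[0,-4.9,-6.5,0,0,0],[0,-4.9,-6.5,0,0,0],[0,-4.9,-3,0,0,0],[0,-4.9,-0.3,0,0,0],[0,-4.9,0.1,0,0,0],[0,-4.9,0.1,0,0,0],[0,-4.9,0.1,0,0,0]]]' 0
python3 -c "
from h import *
where();gt(-178,0,6)"
```

```text
clock: 16.25
tool_pos: [501.7, 81.2, 111.4]
orientation: [[0.992, -0.126, 0.03], [-0.129, -0.969, 0.209], [0.003, -0.211, -0.977]]
contact_force: [0.3, -0.3, 0.2]
width: 0.3
finger_force: 0.0
track xyz [-177.63    0.55    4.7 ] F track [0.26 0.32 0.23] w 0.25775799840669367 t 16.25
shift cm [-0.05 -0.04 -0.13] turn [-0. -0.  0.] rows>= 0.029079071614974167
```

```bash
python3 -m crank '[[[-0.05,0.7,-0.1,0,0,0],[-0.05,1.4,-0.1,0,0,0],[-0.05,2,-0.1,0,0,0],[-0.05,2.6,-0.1,0,0,0],[-0.05,3.2,-0.1,0,0,0],[-0.05,3.8,-0.1,0,0,0],[-0.05,4.4,-0.1,0,0,0],[-0.05,5,-0.1,0,0,0],[-0.05,5.6,-0.1,0,0,0],[-0.05,6.2,-0.1,0,0,0],[-0.05,6.8,-0.1,0,0,0],[-0.05,7.4,-0.1,0,0,0],[-0.05,8,-0.1,0,0,0],[-0.05,8.6,-0.1,0,0,0],[-0.05,9.2,-0.1,0,0,0],[-0.05,9.8,-0.1,0,0,0],[-0.05,10.4,-0.1,0,0,0],[-0.05,11,-0.1,0,0,0],[-0.05,11,-0.1,0,0,0]]]'
python3 -c "
from h import *
where();c=read_camera('wrist');save(c,'w6.png')"
```

```text
clock: 18.15
tool_pos: [486.6, -26.4, 88.2]
orientation: [[0.992, -0.127, 0.028], [-0.13, -0.969, 0.209], [0.001, -0.21, -0.978]]
contact_force: [-0.2, -0.2, 0.3]
width: 0.1
finger_force: 0.0
track xyz [-66.55  -0.47   4.61] F track [ 0.13 -0.22  0.33] w 0.10551282139323585 t 18.15
```

View pics/w6.png

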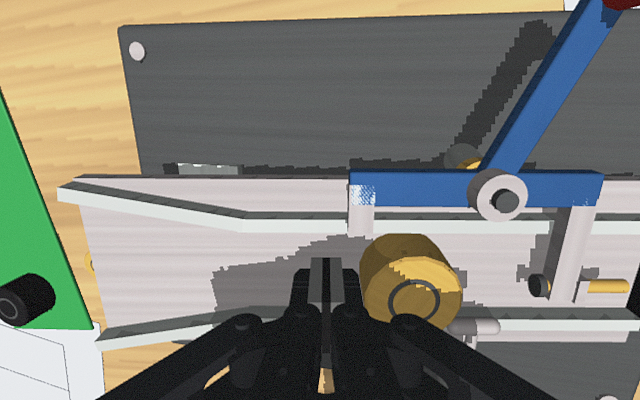

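```bash
python3 -m crank '[[[0,0.2,0,0,0,0],[0,0.4,0,0,0,0],[0,0.6,0,0,0,0],[0,0.8,0,0,0,0],[0,1,0,0,0,0],[0,1.2,0,0,0,0],[0,1.4,0,0,0,0],[0,1.4,0,0,0,0]]]'
python3 -c "
from h import *
s=where();c=read_camera('wrist');save(c,'w7.png')
print([(d['xy'],d['confidence']) for d in place_of(c,'brass_slug')[:2]],[proj(c,tt+Rt@[x,0,0]) for x in(-25,-20,-15,-10)])"
```

```text
clock: 19.0
tool_pos: [485.1, -39.2, 85.5]
orientation: [[0.992, -0.126, 0.029], [-0.129, -0.969, 0.209], [0.002, -0.211, -0.978]]
contact_force: [0.6, 0.5, 0.4]
width: -0.0
finger_force: 0.0
track xyz [-53.37  -0.33   4.61] F track [-0.69  0.56  0.23] w -0.006055724160593702 t 19.0
[([398.1, 269.6], 0.76)] [array([384.02, 268.3 ]), array([394.56, 268.33]), array([405.1 , 268.36]), array([415.64, 268.39])]
```

```bash
python3 -m crank '[[[0,0.1,0,0,0,0],[0,0.2,0,0,0,0],[0,0.3,0,0,0,0],[0,0.4,0,0,0,0],[0,0.5,0,0,0,0],[0,0.6,0,0,0,0],[0,0.6,0,0,0,0]]]'
python3 -c "
from h import *
s=where()"
```

```text
clock: 19.8
tool_pos: [484.1, -44.9, 84.2]
orientation: [[0.992, -0.126, 0.028], [-0.129, -0.969, 0.209], [0.001, -0.211, -0.978]]
contact_force: [-0.3, -0.5, 0.4]
width: 0.1
finger_force: 0.2
track xyz [-47.41  -0.6    4.56] F track [ 0.48 -0.21  0.55] w 0.1226482290781498 t 19.8
```

```bash
cat > r.py <<'E'
from h import *
F=[]
for i in range(4): s=where() if i==0 else state(); F.append(Rt.T@s["contact_force"]); read_camera("side")
print("meanF",np.mean(F,0),"ff",s["finger_force"])
E
python3 -m crank '[[[0,0.1,0,0,0,0],[0,0.2,0,0,0,0],[0,0.3,0,0,0,0],[0,0.3,0,0,0,0]]]'; python3 r.py
```

```text
clock: 20.2
tool_pos: [483.6, -47.5, 83.6]
orientation: [[0.992, -0.125, 0.028], [-0.128, -0.969, 0.209], [0.001, -0.211, -0.977]]
contact_force: [0.4, 2.0, 1.2]
width: -0.4
finger_force: 0.8
track xyz [-44.78  -0.69   4.53] F track [-2.28  0.17  0.74] w -0.3810569594204593 t 20.2
meanF [-2.08 -0.2   0.74] ff 0.7425801269710064
```

```bash
python3 -m crank '[[[0,0.1,0,0,0,0],[0,0.2,0,0,0,0],[0,0.2,0,0,0,0]]]' >/dev/null; python3 r.py
```

```text
track xyz [-42.72  -0.58   4.52] F track [-2.96 -1.37 -0.26] w 0.014993501816686525 t 20.7
meanF [-1.93 -1.1   0.65] ff 0.767203476279974
```

```bash
python3 -m crank '[[[0,0.1,0,0,0,0],[0,0.2,0,0,0,0],[0,0.2,0,0,0,0]]]' >/dev/null; python3 r.py
```

```text
track xyz [-40.63  -0.35   4.57] F track [-1.95 -0.41  0.3 ] w -0.2881490922401845 t 21.2
meanF [-1.46 -0.66  0.37] ff 0.6140801310539246
```

```bash
python3 -m crank '[[[0,0.1,0,0,0,0],[0,0.1,0,0,0,0]]]' >/dev/null; python3 r.py
```

```text
track xyz [-39.71  -0.2    4.6 ] F track [-0.41 -0.36 -0.1 ] w 0.37816139067294247 t 21.6
meanF [-0.87 -0.54  0.39] ff 0.5755553394556046
```

Eased past the feeler (slug at about -5); keep feeling in 2 mm steps.

```bash
python3 -m crank '[[[0,0.1,0,0,0,0],[0,0.2,0,0,0,0],[0,0.2,0,0,0,0]]]' >/dev/null; python3 r.py
```

```text
track xyz [-37.7   -0.24   4.59] F track [-1.38 -0.95 -0.31] w -0.02647542455692168 t 22.1
meanF [-1.38 -0.72 -0.05] ff 0.5483633279800415
```

```bash
python3 -m crank '[[[0,0.1,0,0,0,0],[0,0.1,0,0,0,0]]]' >/dev/null; python3 r.py
```

```text
track xyz [-36.79  -0.28   4.58] F track [-1.14  0.41 -0.69] w 0.24916912263661628 t 22.5
meanF [-0.93 -0.35 -0.04] ff 0.5826624110341072
```

```bash
python3 -m crank '[[[0,0.1,0,0,0,0],[0,0.2,0,0,0,0],[0,0.2,0,0,0,0]]]' >/dev/null; python3 r.py
```

```text
track xyz [-34.7   -0.33   4.55] F track [-1.79 -0.62  0.03] w -0.05004494381649106 t 23.0
meanF [-1.46 -0.62 -0.21] ff 0.585098247975111
```

```bash
python3 -m crank '[[[0,0.1,0,0,0,0],[0,0.1,0,0,0,0]]]' >/dev/null; python3 r.py
```

```text
track xyz [-33.78  -0.36   4.55] F track [-0.7  -0.68  0.09] w 0.1268032222514971 t 23.4
meanF [-1.22 -0.62 -0.07] ff 0.6390232779085636
```

```bash
python3 -m crank '[[[0,0.1,0,0,0,0],[0,0.2,0,0,0,0],[0,0.2,0,0,0,0]]]' >/dev/null; python3 r.py
```

```text
track xyz [-31.71  -0.36   4.54] F track [-1.35 -1.42  0.06] w -0.09926758404199076 t 23.9
meanF [-1.23 -0.81  0.36] ff 0.6530139595270157
```

```bash
python3 -m crank '[[[0,0.1,0,0,0,0],[0,0.1,0,0,0,0]]]' >/dev/null; python3 r.py
```

```text
track xyz [-30.76  -0.3    4.54] F track [-1.03 -0.2   0.53] w -0.300689770950983 t 24.3
meanF [-1.44 -0.58  0.31] ff 0.6746996194124222
```

```bash
python3 -m crank '[[[0,0.1,0,0,0,0],[0,0.2,0,0,0,0],[0,0.2,0,0,0,0]]]' >/dev/null; python3 r.py
```

```text
track xyz [-29.45  -0.33   4.52] F track [-3.64 -0.87 -0.13] w 0.01616165485878752 t 24.8
meanF [-3.84 -1.    0.64] ff 2.09306962788105
```

```bash
python3 -m crank '[[[0,0.1,0,0,0,0],[0,0.1,0,0,0,0]]]' >/dev/null; python3 r.py
```

```text
track xyz [-29.3   -0.34   4.53] F track [-6.07 -1.73  1.72] w 0.1975165357928971 t 25.2
meanF [-6.36 -1.19  1.84] ff 3.2619307190179825
```

The slug stopped moving and the force climbed to 6.4 N, which is about 5 N on the screw. Backing off.

```bash
python3 -m crank '[[[0,-0.3,0,0,0,0],[0,-1,0,0,0,0],[0,-2.5,0,0,0,0],[0,-3.5,-1,0,0,0],[0,-4,-4,0,0,0],[0,-4.5,-8,0,0,0],[0,-4.5,-10,0,0,0],[0,-4.5,-10,0,0,0],[0,-4.5,-10,0,0,0]]]' >/dev/null
python3 -c "
from h import *
where();c=read_camera('wrist')
print([(d['xy'],d['confidence']) for d in place_of(c,'brass_slug')[:3]],[proj(c,tt+Rt@[x,0,0]) for x in(0,5,10)])
save(c,'w8.png')"
```

```text
track xyz [-72.23  -0.27 105.39] F track [-0.86  0.45 -0.67] w 0.3773853745359349 t 26.3
[([170.6, 214.1], 0.96), ([430.9, 195.8], 0.95), ([15.2, 188.5], 0.81)] [array([421.92, 201.17]), array([428.64, 201.19]), array([435.35, 201.2 ])]
```

View pics/w8.png

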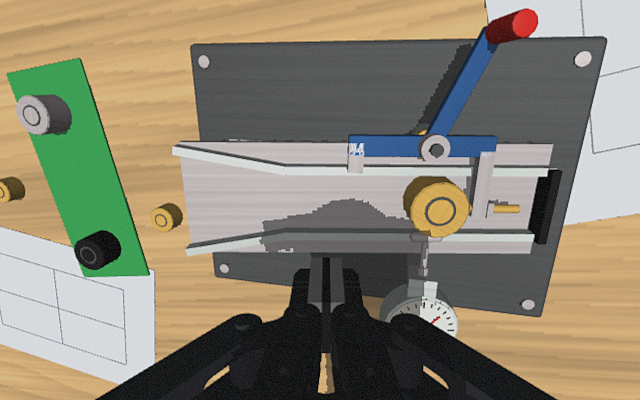

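The slug stands flat against the screw at about (438, 207), the knob (515, 22) is in hold, and the gripper is clear of everything. Handing in.

```bash
python3 -c "
from plant import close_job
print(close_job())"
```

```text
the job is handed in; nothing more can be done
None
```

The escapement is in hold and the brass slug is pressed home against the stop screw (about 5 N) and released; the job was handed in at about 26 s of the 69 s, though the hand-in gave no verdict on whether it passed.

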